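# Close the microphone cradle

### The job

Close the ash-wood cradle over the gold microphone: pick up the long grey cover plate, the one with the orange grip, and lower it gently over the cradle's two brass pins, keeping it level all the way, until it sits fully home on both end blocks, then let go. Either way round will do. Do not drop it onto the cradle, and leave the short cover with the green grip and the microphone where they are.

Things in the scene. Friction and masses are not known exactly. Their poses are not given: they have to be found in the camera images.
- cover: Grey plate 200 x 64 x 10 mm, 0.2 to 0.4 kg, flat on the shelf, with two 27 mm holes on its long centre line, 78 mm either side of the middle. On the middle of its top an orange grip block, 70 mm long (x), 28 mm wide (y), from 10 to 44 mm above the underside: pinch it across the 28 mm. Origin: centre of the underside; x along the length, z up. A half turn makes no difference.
- short_cover: A cover for another cradle, to be left alone: the same make but 150 mm long with holes 54 mm either side of the middle and a green grip. Origin: centre of the underside, x along its length, z up.
- cradle: Fixed ash cradle, bed 200 x 70 mm. An end block at each end (38 mm long, 64 wide, top 46 mm above the shelf) bears the cover. On each, 78 mm either side of the middle, stands a brass pin 14 mm thick, 35 mm tall (tip 81 mm above the shelf), the last 12 mm tapering to 5 mm: 6.5 mm play all round in the cover's holes. Origin: centre of the underside, at shelf height; x along its length through both pins, z up.
- mic: Matte gold microphone, 110 mm long and 34 mm thick, lying loose in the cradle between its two blocks, lengthwise; its top is 42 mm above the shelf, 4 mm below the closed cover. Origin: the middle of its length on its underside; x along it.
There are look-alikes about, which are no part of the job. What is shaped like the cover but pink is not meant. What is shaped like the mic but pink is not meant.

How it is judged:
By the outcome, as a careful person would: the job done as asked, in the order asked, and still so for the second after the job is handed in, with the robot touching nothing.
It also fails if it takes over 43 s, if anything falls off the work surface, if the arm or the gripper's body presses on something with over 40 N, if the wrist force passes 120 N, or if a joint passes its speed limit or range.

### The arm

A 6-joint arm with a two-finger parallel gripper is mounted at the origin on the work surface. World frame = base frame: x ahead of the robot, y to its left, z up, the work surface at z = 0. Lengths are in m, angles in rad, forces in N, time in s.
With the tool pointing down it reaches from about 0.275 to 0.825 m from the base axis. Payload 4.9 kg.
Tool frame: the origin (TCP) lies midway between the tips of the shut fingers; the grasp point (between the pads) lies 19 mm behind it; z points along the fingers, y is the line along which they close (so a half turn about z gives the same grasp; the last joint's range is limited). The gripper opens to 85 mm and grips with 20 to 120 N. Pads are 22 mm wide; open, the fingers measure 114 mm over their backs; the gripper's body (76 mm by 85 mm) begins 54 mm behind the grasp point. The pads swing forward as they close: fully open they stand 13 mm farther back than shut.
Start: joints at [-1.468, 0.326, -0.193, 1.052, 0, 1.437], TCP at [0.129, -0.535, 0.231] pointing down, gripper open.
Joint ranges: [-2.65, 2.65], [-0.97, 1.79], [-1.3, 1.35], [-1.93, 2.1], [-1.47, 1.37], [-3.14, 3.14]. Speed limits (rad/s): [2.57, 2.57, 3.14, 3.14, 3.14, 3.14].

### API

Orientations are given as a unit quaternion [w, x, y, z].
In Python, from rig import env, read_camera gives the robot as it stands.
- The arm moves only by the tool move_arm, never from a script. Its argument "commands" is a list of rows, each an object with "gripper": the closure, from 0 (fully open) to 1 (shut); "xyz": the shift along the tool's x, y, z in mm, a list of three; "turn": the turn, a rotation vector about the tool's x, y, z in rad, a list of three. In form: [{"gripper": gripper, "xyz": [x, y, z], "turn": [ax, ay, az]}, ...]. A call has 1 to 12 rows; each row shifts and turns the commanded pose from where the row before left it, along the tool's axes as they then stand; what a row does not reach is not made up. A row lasts 1/10 s, in which the tool goes at most 50 mm and 8.59 degrees, less where a joint would pass 70% of its speed; a pose out of reach is approached as far as the arm can. A call is refused whole if a number of a shift passes 50 or a number of a turn 0.15, either way. A call with a gripper value outside its range is refused whole. The fingers move at their own pace and stop on an object; "newtons" is the grip in N (left out, the last holds). Time passes only in rows, so rows that do not move let the fingers close. It gives the time, the measured TCP pose, the force, the opening and the grip force at its end, in the units of the state.
- env.get_state(): the state, without advancing time (a new reading comes with each control period).
- read_camera(name): name is "scene" or "top" or "wrist"; returns a dict with "color" (480x640x3 uint8, red, green, blue), "mtx" (3x3 intrinsics, pixels), "T" (4x4, takes a point from camera to world coordinates). Camera axes: x right, y down, z forward; pixel columns grow to the right and rows downward; lengths in m; the calibration is good to about 2 mm. A picture is of the moment at which its call begins. There is no depth.
- env.finish_job(): hands the job in; it is judged then, once.
The state is a dict: "time_s": time; "joint_pos": joint angles; "qd": joint speeds; "effort": joint torques, N m; "eef_pos": TCP position; "eef_rot": TCP orientation; "ft_force": force on the tool from outside, world axes, zero at the start; "ft_torque": the same for the moment, N m; "finger_gap": opening from 0.0 (shut) to 1.0 (fully open); "gripper_force": force on a finger pad.
Only numpy, scipy, OpenCV 4.12 (cv2) and the standard library are available. Lean on these libraries where they do the work, as an engineer would, in place of code of your own. Each camera call takes 0.05 s, during which the arm holds its last target. There are 200 camera calls.

## Working session

There is one attempt and no reset: what is moved stays moved. The work goes in short steps, Python scripts to look and compute and a tool call to move; the robot and the scene stay as the last step left them, time stands still between calls to the robot, and variables do not carry over. Pictures are saved under pics/ and viewed, at most 12 in all, crops included, and the job is handed in when it is done.

Besides the shell and the picture viewer there is one more tool, called after "Emit:" as name([rows], argument=value, ...), one row to a line, values as JSON. move_arm: Moves the arm, as the interface text tells. Its arguments: {"type":"object","properties":{"commands":{"type":"array","items":{"type":"object","properties":{"gripper":{"type":"number"},"xyz":{"type":"array","items":{"type":"number"}},"turn":{"type":"array","items":{"type":"number"}}}}},"newtons":{"type":"number"}},"required":["commands"]}

```bash
mkdir -p pics
cat > h.py <<'E'
import numpy as np, cv2
from rig import env, read_camera
def shot(n,f):
    c=read_camera(n); cv2.imwrite(f'pics/{f}.png',c['color'][:,:,::-1]); np.savez(f'pics/{f}.npz',mtx=c['mtx'],T=c['T'],color=c['color']); return c
def pw(c,u,v,z):
    T=c['T']; d=T[:3,:3]@np.linalg.inv(c['mtx'])@[u,v,1]; o=T[:3,3]; return o+d*(z-o[2])/d[2]
def proj(c,p):
    T=c['T']; q=c['mtx']@(T[:3,:3].T@(np.array(p)-T[:3,3])); return q[:2]/q[2]
E
python3 - <<'E'
from h import *
for n in('scene','top'):
    c=shot(n,n+'0'); print(n,c['T'].round(3).tolist(),c['mtx'][0,0])
s=env.get_state(); print(s)
E
```

```text
scene [[-0.053, 0.529, -0.847, 1.145], [0.998, 0.041, -0.037, -0.024], [0.015, -0.847, -0.531, 0.494], [0.0, 0.0, 0.0, 1.0]] 477.7396051204436
top [[-0.024, -0.998, 0.055, 0.404], [-0.999, 0.023, -0.027, -0.034], [0.026, -0.056, -0.998, 0.876], [0.0, 0.0, 0.0, 1.0]] 470.7154180638579
{'time_s': 0.1, 'joint_pos': array([-1.46818419e+00,  3.26874459e-01, -1.93436964e-01,  1.05199893e+00,
        1.49107041e-06,  1.43660969e+00]), 'qd': array([-0.00227275, -0.00091804,  0.00154358, -0.00050307, -0.00154904,
        0.00204509]), 'effort': array([ 2.20272077e-04, -4.44238687e+01,  2.63037837e+01,  7.93814077e-03,
       -1.35148789e-04, -1.40055860e-05]), 'eef_pos': array([ 0.12899316, -0.53415063,  0.23059539]), 'eef_rot': array([-7.56906162e-04,  9.92998693e-01,  1.18122916e-01,  1.26960872e-05]), 'ft_force': array([0.00811854, 0.62851615, 0.40509104]), 'ft_torque': array([ 0.0011611 , -0.02450758, -0.0240329 ]), 'gripper_force': 0.0, 'finger_gap': 0.9976169103269875}
```

View pics/top0.png

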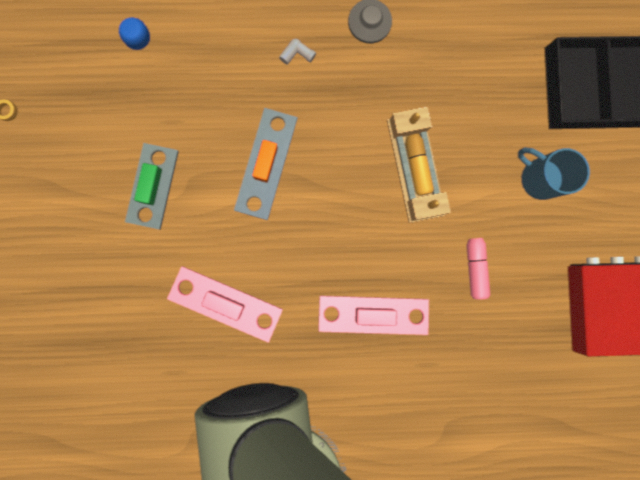

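View pics/scene0.png

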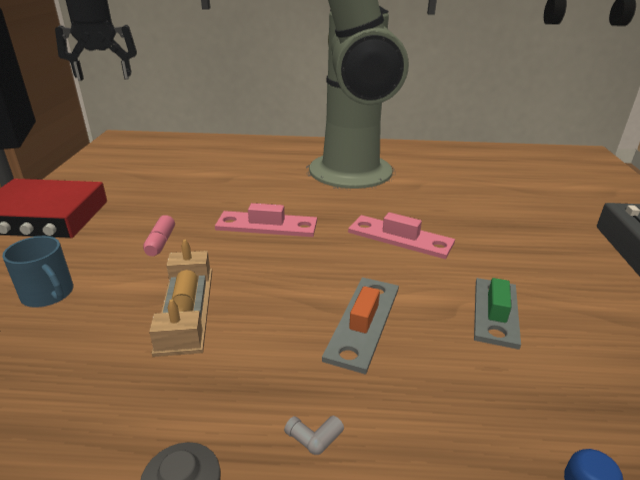

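In the top view, these could be taken for the cover: the grey plate with orange grip (266,163), the grey short plate with green grip (151,187), and pink plates at (225,304) and (374,315). By the description I choose the orange one. The cradle with the gold mic is at (419,163), and the pink mic at (479,268) is not meant. Next is a close crop.

Run:
```python
from h import *
im=cv2.imread('pics/top0.png')
a=cv2.resize(im[100:230,225:305],None,fx=4.5,fy=4.5,interpolation=cv2.INTER_CUBIC)
b=cv2.resize(im[100:230,380:460],None,fx=4.5,fy=4.5,interpolation=cv2.INTER_CUBIC)
cv2.imwrite('pics/crop.png',np.hstack([a,b]))
```

```text
(no output)
```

View pics/crop.png

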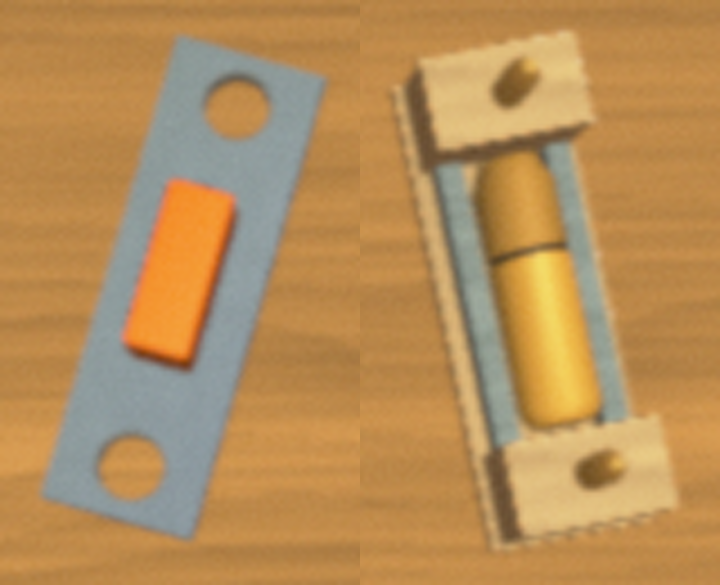

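The crop shows the chosen cover (grey, two holes, orange grip). Its holes are at crop (237,107) and (131,466). The cradle's block-top corners are at about (418,58), (575,32), (680,508) and (523,540), and the pin tips at about (532,65) and (618,460).

Run:
```python
from h import *
c=np.load('pics/top0.npz')
L=lambda x,y:(x/4.5+225-.4,y/4.5+100-.4); R=lambda x,y:((x-360)/4.5+380-.4,y/4.5+100-.4)
def rep(n,P,z):
    W=np.array([pw(c,*p,z) for p in P]); print(n,W.round(4)[:,:2].tolist(),'mean',W.mean(0).round(4)); return W
W=rep('holes',[L(237,107),L(131,466)],.01); d=W[0]-W[1]; print(np.linalg.norm(d),np.arctan2(d[1],d[0]))
rep('corners',[L(177,37),L(327,77),L(191,540),L(42,495)],.01)
W=rep('block',[R(418,58),R(575,32),R(680,508),R(523,540)],.046); d=W[0]+W[1]-W[2]-W[3];print(np.linalg.norm(d)/2,np.arctan2(d[1],d[0]),np.linalg.norm(W[0]-W[1]))
W=rep('tips',[R(532,65),R(618,460)],.081); d=W[0]-W[1]; print(np.linalg.norm(d),np.arctan2(d[1],d[0]))
from scipy.spatial.transform import Rotation as Ro
s=env.get_state();q=s['eef_rot'];print(Ro.from_quat(q[[1,2,3,0]]).as_matrix().round(3))
```

```text
holes [[0.657, -0.0053], [0.5084, 0.0412]] mean [0.5827 0.018  0.01  ]
0.15570968252227357 -0.3033224294244088
corners [[0.6869, 0.019], [0.669, -0.0429], [0.4774, 0.0173], [0.4973, 0.0778]] mean [0.5827 0.0178 0.01  ]
block [[0.6629, -0.2142], [0.6724, -0.2779], [0.4798, -0.3124], [0.4685, -0.2492]] mean [ 0.5709 -0.2634  0.046 ]
0.19661135994768394 0.17781481977923297 0.06440929404671004
tips [[0.6485, -0.2505], [0.4954, -0.2776]] mean [ 0.572 -0.264  0.081]
0.15545645628937846 0.17566568838924437
[[ 0.972  0.235 -0.   ]
 [ 0.235 -0.972  0.002]
 [ 0.    -0.002 -1.   ]]
```

Emit:
move_arm([
  {"turn": [0,0,-0.145]},
  {"turn": [0,0,-0.145]},
  {"turn": [0,0,-0.145]},
  {"turn": [0,0,-0.145]},
  {"turn": [0,0,-0.145]},
  {"turn": [0,0,-0.145]},
  {"turn": [0,0,-0.145]},
  {"turn": [0,0,-0.145]},
  {"turn": [0,0,-0.145]},
  {"turn": [0,0,-0.145]},
  {"turn": [0,0,-0.145]},
  {"turn": [0,0,-0.145]},
])

```text
$.commands[0]: bad value
```

Emit:
move_arm([
  {"turn": [0,0,-0.145]},
  {"turn": [0,0,-0.145]},
  {"turn": [0,0,-0.145]},
  {"turn": [0,0,-0.145]},
  {"turn": [0,0,-0.145]},
  {"turn": [0,0,-0.135]},
  {"xyz": [0,0,0]},
])

```text
$.commands[0]: bad value
```

```bash
cat >> h.py <<'E'
from scipy.spatial.transform import Rotation as Ro
def go(x,y,z,yaw):
    s=env.get_state();q=s['eef_rot'];R=Ro.from_quat(q[[1,2,3,0]]).as_matrix();p=s['eef_pos']
    goal=Ro.from_euler('z',yaw).as_matrix()@np.diag([1,-1,-1.])
    rv=Ro.from_matrix(R.T@goal).as_rotvec()
    print('t',s['time_s'],'pos',p.round(4),'yaw',round(np.arctan2(R[1,0],R[0,0]),4),'shift mm',(1000*R.T@(np.array([x,y,z])-p)).round(1),'after turn',(1000*goal.T@(np.array([x,y,z])-p)).round(1),'turn',rv.round(4),'j6',s['joint_pos'][5].round(2),'F',s['ft_force'].round(1),s['ft_torque'].round(2))
E
python3 -c "
from h import *
go(.583,.018,.2,2.838)"
```

```text
t 0.1 pos [ 0.129  -0.5342  0.2306] yaw 0.2368 shift mm [ 570.9 -430.2   31.4] after turn [-268.2  662.6   30.6] turn [-3.0000e-04 -2.0000e-03 -2.6012e+00] j6 1.44 F [0.  0.6 0.4] [ 0.   -0.02 -0.02]
```

Emit:
move_arm([
  {"gripper": 0,"xyz": [0,0,0],"turn": [0,0,-0.145]},
  {"gripper": 0,"xyz": [0,0,0],"turn": [0,0,-0.145]},
  {"gripper": 0,"xyz": [0,0,0],"turn": [0,0,-0.145]},
  {"gripper": 0,"xyz": [0,0,0],"turn": [0,0,-0.145]},
  {"gripper": 0,"xyz": [0,0,0],"turn": [0,0,-0.145]},
  {"gripper": 0,"xyz": [0,0,0],"turn": [0,0,-0.145]},
  {"gripper": 0,"xyz": [0,0,0],"turn": [0,0,-0.145]},
  {"gripper": 0,"xyz": [0,0,0],"turn": [0,0,-0.145]},
  {"gripper": 0,"xyz": [0,0,0],"turn": [0,0,-0.145]},
  {"gripper": 0,"xyz": [0,0,0],"turn": [0,0,-0.145]},
  {"gripper": 0,"xyz": [0,0,0],"turn": [0,0,-0.145]},
  {"gripper": 0,"xyz": [0,0,0],"turn": [0,0,-0.145]},
], newtons=60)

```text
time_s: 1.3
eef_pos: [0.129, -0.5343, 0.2308]
eef_rot: [-0.0, 0.548, 0.837, 0.0]
ft_force: [0.2, 0.2, 0.6]
finger_gap: 1.002
gripper_force: 0.0
```

Emit:
move_arm([
  {"gripper": 0,"xyz": [0,0,0],"turn": [0,0,-0.145]},
  {"gripper": 0,"xyz": [0,0,0],"turn": [0,0,-0.145]},
  {"gripper": 0,"xyz": [0,0,0],"turn": [0,0,-0.145]},
  {"gripper": 0,"xyz": [0,0,0],"turn": [0,0,-0.145]},
  {"gripper": 0,"xyz": [0,0,0],"turn": [0,0,-0.145]},
  {"gripper": 0,"xyz": [0,0,0],"turn": [0,0,-0.135]},
  {"gripper": 0,"xyz": [0,0,0],"turn": [0,0,0]},
])

```text
time_s: 2.0
eef_pos: [0.129, -0.5343, 0.2308]
eef_rot: [-0.0, 0.152, 0.988, 0.0]
ft_force: [-0.7, -0.4, -0.5]
finger_gap: 1.0
gripper_force: 0.0
```

```bash
python3 -c "
from h import *
go(.583,.018,.2,2.838)"
```

```text
t 2.0 pos [ 0.129  -0.5343  0.2308] yaw 2.8365 shift mm [-267.1  663.2   31.3] after turn [-268.1  662.8   30.8] turn [ 0.0009 -0.0004 -0.0015] j6 -1.16 F [-0.7 -0.4 -0.5] [-0.02  0.07 -0.03]
```

Emit:
move_arm([
  {"gripper": 0,"xyz": [-15,37,0],"turn": [0,0,0]},
  {"gripper": 0,"xyz": [-15,37,0],"turn": [0,0,0]},
  {"gripper": 0,"xyz": [-15,37,0],"turn": [0,0,0]},
  {"gripper": 0,"xyz": [-15,37,0],"turn": [0,0,0]},
  {"gripper": 0,"xyz": [-15,37,0],"turn": [0,0,0]},
  {"gripper": 0,"xyz": [-15,37,0],"turn": [0,0,0]},
  {"gripper": 0,"xyz": [-15,37,0],"turn": [0,0,0]},
  {"gripper": 0,"xyz": [-15,37,0],"turn": [0,0,0]},
  {"gripper": 0,"xyz": [-15,37,0],"turn": [0,0,0]},
  {"gripper": 0,"xyz": [-15,37,0],"turn": [0,0,0]},
])

```text
time_s: 3.0
eef_pos: [0.3839, -0.2253, 0.2313]
eef_rot: [0.0, 0.154, 0.988, -0.0]
ft_force: [-0.1, 0.1, -0.1]
finger_gap: 1.001
gripper_force: 0.0
```

Emit:
move_arm([
  {"gripper": 0,"xyz": [-15,37,0],"turn": [0,0,0]},
  {"gripper": 0,"xyz": [-15,37,0],"turn": [0,0,0]},
  {"gripper": 0,"xyz": [-15,37,0],"turn": [0,0,0]},
  {"gripper": 0,"xyz": [-15,37,0],"turn": [0,0,0]},
  {"gripper": 0,"xyz": [-15,37,0],"turn": [0,0,0]},
  {"gripper": 0,"xyz": [-15,37,0],"turn": [0,0,0]},
  {"gripper": 0,"xyz": [-14,36,10],"turn": [0,0,0]},
  {"gripper": 0,"xyz": [-13,35,10],"turn": [0,0,0]},
  {"gripper": 0,"xyz": [0,0,0],"turn": [0,0,0]},
  {"gripper": 0,"xyz": [0,0,0],"turn": [0,0,0]},
])

```text
time_s: 4.0
eef_pos: [0.5822, 0.0182, 0.2104]
eef_rot: [-0.001, 0.152, 0.988, -0.0]
ft_force: [-0.1, -0.1, -1.0]
finger_gap: 1.002
gripper_force: 0.0
```

```bash
python3 -c "
from h import *
go(.583,.018,.014,2.838)
c=shot('wrist','w1');print(c['T'].round(3).tolist())"
```

```text
t 4.0 pos [0.5822 0.0182 0.2104] yaw 2.8363 shift mm [ -1.1   0.2 196.4] after turn [ -0.8  -0.  196.4] turn [-0.0008 -0.0018 -0.0017] j6 0.21 F [-0.1 -0.1 -1. ] [-0.02  0.01 -0.05]
[[0.3, 0.917, 0.262, 0.516], [0.954, -0.288, -0.084, 0.04], [-0.002, 0.275, -0.962, 0.353], [0.0, 0.0, 0.0, 1.0]]
```

View pics/w1.png

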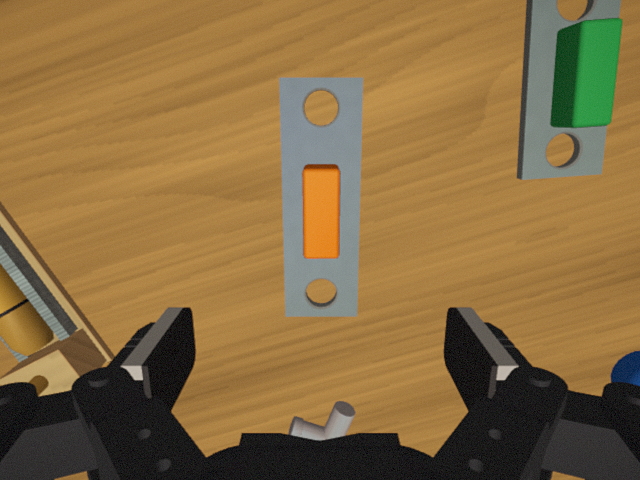

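The wrist view shows the cover lined up with the tool. Its holes are at (321,107) and (321,292), with the orange grip centred between the fingers.

```bash
python3 -c "
from h import *
c=np.load('pics/w1.npz')
a=pw(c,321,107,.01);b=pw(c,321,292,.01);d=a-b
print(a,b,(a+b)/2,np.linalg.norm(d),np.arctan2(d[1],d[0])+np.pi)
m=(a+b)/2
go(m[0],m[1],.014,2.838)"
```

```text
[0.5087729  0.04285227 0.01      ] [ 0.65647873 -0.00339212  0.01      ] [0.58262582 0.01973007 0.01      ] 0.15477582302768075 5.979768118839898
t 4.05 pos [0.5821 0.0175 0.2109] yaw 2.8354 shift mm [-1.000e-01  2.400e+00  1.969e+02] after turn [  0.2   2.3 196.9] turn [-0.0007 -0.0011 -0.0026] j6 0.21 F [-0.4  0.2  0.8] [0.01 0.01 0.02]
```

Emit:
move_arm([
  {"gripper": 0,"xyz": [0,1,40],"turn": [0,0,0]},
  {"gripper": 0,"xyz": [0,0,40],"turn": [0,0,0]},
  {"gripper": 0,"xyz": [0,0,40],"turn": [0,0,0]},
  {"gripper": 0,"xyz": [0,0,30],"turn": [0,0,0]},
  {"gripper": 0,"xyz": [0,0,20],"turn": [0,0,0]},
  {"gripper": 0,"xyz": [0,0,15],"turn": [0,0,0]},
  {"gripper": 0,"xyz": [0,0,9],"turn": [0,0,0]},
  {"gripper": 0,"xyz": [0,0,0],"turn": [0,0,0]},
])

```text
time_s: 4.85
eef_pos: [0.582, 0.0177, 0.0167]
eef_rot: [-0.001, 0.153, 0.988, -0.0]
ft_force: [-0.4, 0.9, 0.0]
finger_gap: 1.0
gripper_force: 0.0
```

Emit:
move_arm([
  {"gripper": 0.5,"xyz": [0,0,0],"turn": [0,0,0]},
  {"gripper": 1,"xyz": [0,0,0],"turn": [0,0,0]},
  {"gripper": 1,"xyz": [0,0,0],"turn": [0,0,0]},
  {"gripper": 1,"xyz": [0,0,0],"turn": [0,0,0]},
  {"gripper": 1,"xyz": [0,0,0],"turn": [0,0,0]},
  {"gripper": 1,"xyz": [0,0,0],"turn": [0,0,0]},
  {"gripper": 1,"xyz": [0,0,0],"turn": [0,0,0]},
  {"gripper": 1,"xyz": [0,0,0],"turn": [0,0,0]},
], newtons=80)

```text
time_s: 5.65
eef_pos: [0.5838, 0.0187, 0.0183]
eef_rot: [0.001, 0.152, 0.988, 0.0]
ft_force: [-0.8, -0.5, 6.1]
finger_gap: 0.308
gripper_force: 79.9
```

Emit:
move_arm([
  {"gripper": 1,"xyz": [0,0,-5],"turn": [0,0,0]},
  {"gripper": 1,"xyz": [0,0,-15],"turn": [0,0,0]},
  {"gripper": 1,"xyz": [0,0,-25],"turn": [0,0,0]},
  {"gripper": 1,"xyz": [0,0,-30],"turn": [0,0,0]},
  {"gripper": 1,"xyz": [0,0,-30],"turn": [0,0,0]},
  {"gripper": 1,"xyz": [0,0,-20],"turn": [0,0,0]},
  {"gripper": 1,"xyz": [0,0,-10],"turn": [0,0,0]},
  {"gripper": 1,"xyz": [0,0,0],"turn": [0,0,0]},
])

```text
time_s: 6.45
eef_pos: [0.5836, 0.0185, 0.1533]
eef_rot: [0.001, 0.152, 0.988, 0.0]
ft_force: [-0.4, 0.2, -2.2]
finger_gap: 0.313
gripper_force: 78.9
```

```bash
python3 -c "
from h import *
go(.5715,-.2637,.15,.177+np.pi)
c=shot('wrist','w2')"
```

```text
t 6.45 pos [0.5836 0.0185 0.1533] yaw 2.8368 shift mm [ -73.1 -272.9    3.3] after turn [  61.6 -275.7    3.3] turn [-1.000e-04  1.900e-03 -4.818e-01] j6 0.21 F [-0.4  0.2 -2.2] [ 0.03 -0.05 -0.04]
```

View pics/w2.png

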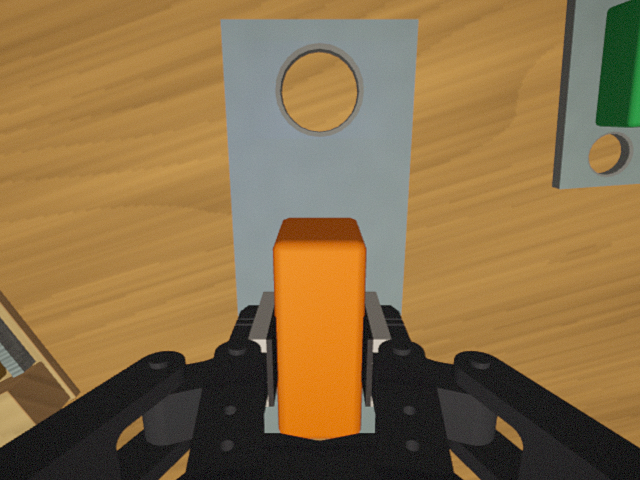

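The cover is held level. The near-camera hole is at (320,90), with the grip between the pads.

Emit:
move_arm([
  {"gripper": 1,"xyz": [0,0,0],"turn": [0,0,-0.08]},
  {"gripper": 1,"xyz": [0,0,0],"turn": [0,0,-0.12]},
  {"gripper": 1,"xyz": [0,0,0],"turn": [0,0,-0.12]},
  {"gripper": 1,"xyz": [0,0,0],"turn": [0,0,-0.1]},
  {"gripper": 1,"xyz": [0,0,0],"turn": [0,0,-0.06]},
  {"gripper": 1,"xyz": [4,-18,0],"turn": [0,0,0]},
  {"gripper": 1,"xyz": [7,-30,0],"turn": [0,0,0]},
  {"gripper": 1,"xyz": [8,-36,0],"turn": [0,0,0]},
  {"gripper": 1,"xyz": [8,-36,0],"turn": [0,0,0]},
  {"gripper": 1,"xyz": [8,-36,0],"turn": [0,0,0]},
  {"gripper": 1,"xyz": [8,-36,0],"turn": [0,0,0]},
])

```text
time_s: 7.6
eef_pos: [0.5727, -0.1788, 0.1501]
eef_rot: [-0.002, -0.088, 0.996, 0.001]
ft_force: [0.2, -0.3, -1.4]
finger_gap: 0.312
gripper_force: 79.1
```

Emit:
move_arm([
  {"gripper": 1,"xyz": [8,-36,0],"turn": [0,0,0]},
  {"gripper": 1,"xyz": [7,-29,0],"turn": [0,0,0]},
  {"gripper": 1,"xyz": [4,-15,0],"turn": [0,0,0]},
  {"gripper": 1,"xyz": [0,-4,0],"turn": [0,0,0]},
  {"gripper": 1,"xyz": [0,0,0],"turn": [0,0,0]},
  {"gripper": 1,"xyz": [0,0,0],"turn": [0,0,0]},
])

```text
time_s: 8.2
eef_pos: [0.5699, -0.2623, 0.1517]
eef_rot: [-0.0, -0.088, 0.996, 0.001]
ft_force: [0.8, 0.3, -1.7]
finger_gap: 0.316
gripper_force: 79.2
```

```bash
python3 -c "
from h import *
c=np.load('pics/w2.npz');h=pw(c,320,90,.1533-.0075);R=Ro.from_euler('z',2.8368).as_matrix()@np.diag([1,-1,-1.])
print('hole in tool',R.T@(h-[.5836,.0185,.1533]))
go(.5715,-.2637,.15,.177+np.pi)
c=shot('wrist','w3');shot('top','t3')
im=cv2.imread('pics/t3.png');cv2.imwrite('pics/t3c.png',cv2.resize(im[60:260,320:540],None,fx=2.7,fy=2.7,interpolation=cv2.INTER_CUBIC))"
```

```text
hole in tool [0.07841844 0.00064894 0.0075    ]
t 8.2 pos [ 0.5699 -0.2623  0.1517] yaw -2.9649 shift mm [-1.3 -1.6  1.7] after turn [-1.3 -1.6  1.7] turn [ 0.0015 -0.0007 -0.0003] j6 -0.73 F [ 0.8  0.3 -1.7] [ 0.05 -0.05 -0.04]
```

View pics/w3.png

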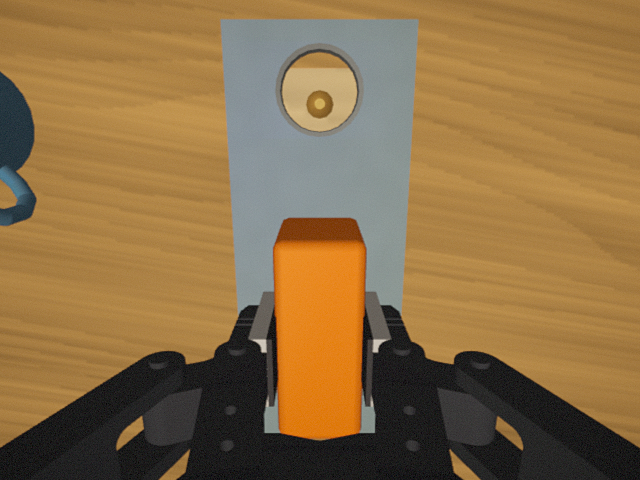

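Through the hole, the pin tip is visible at (320,104) and the hole is centred at (320,90). Now I compare the two in the tool frame.

```bash
python3 -c "
from h import *
c=np.load('pics/w3.npz')
R=Ro.from_euler('z',-2.9649).as_matrix()@np.diag([1,-1,-1.]);p=np.array([.5699,-.2623,.1517])
h=pw(c,320,90,.1517-.0075);t=pw(c,319.5,104,.081)
print('hole',1000*R.T@(h-p),'pin',1000*R.T@(t-p),t)
print(pw(c,295,68,.046),pw(c,350,68,.046))
for x in(.0875+.0,): pass
E=[proj(c,list((p+R@[s,y,.0075]))) for s,y in((.1,-.032),(.1,.032))];print('expected plate end corners',E)
"
```

```text
hole [78.30154029  0.31649273  7.5       ] pin [75.63412081  0.26494875 70.7       ] [ 0.4953969  -0.27533374  0.081     ]
[ 0.47826415 -0.29197658  0.046     ] [ 0.47294592 -0.2623245   0.046     ]
expected plate end corners [array([219.46976991,  18.45166199]), array([418.66030425,  18.6465332 ])]
```

View pics/t3c.png

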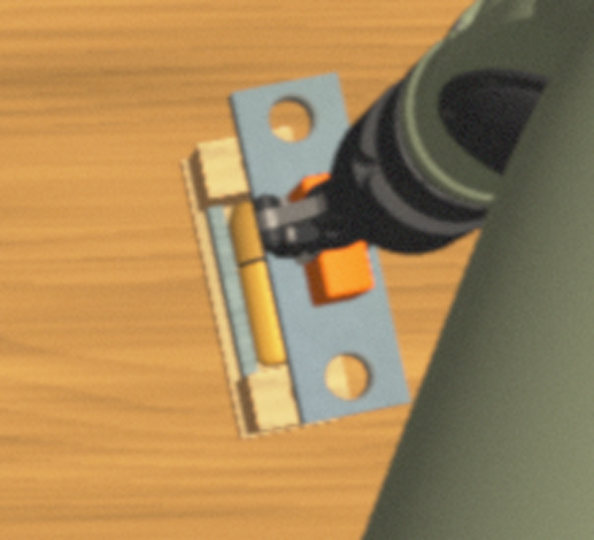

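Emit:
move_arm([
  {"gripper": 1,"xyz": [-2,-0.8,4],"turn": [0,0,0]},
  {"gripper": 1,"xyz": [0,0,10],"turn": [0,0,0]},
  {"gripper": 1,"xyz": [0,0,12],"turn": [0,0,0]},
  {"gripper": 1,"xyz": [0,0,10],"turn": [0,0,0]},
  {"gripper": 1,"xyz": [0,0,5],"turn": [0,0,0]},
  {"gripper": 1,"xyz": [0,0,0],"turn": [0,0,0]},
  {"gripper": 1,"xyz": [0,0,0],"turn": [0,0,0]},
])

```text
time_s: 9.0
eef_pos: [0.5722, -0.2645, 0.1112]
eef_rot: [-0.0, -0.087, 0.996, 0.0]
ft_force: [0.0, 0.0, -3.1]
finger_gap: 0.312
gripper_force: 79.2
```

```bash
python3 -c "
from h import *
go(.5715,-.2637,.0635,.177+np.pi)
a=shot('wrist','w4')['color'];b=shot('scene','s4')['color']
L=cv2.resize(a[20:170,220:420],(540,405));Rr=cv2.resize(b[190:390,130:250],(243,405))
cv2.imwrite('pics/c4.png',np.hstack([L,Rr])[:,:,::-1])"
```

```text
t 9.0 pos [ 0.5722 -0.2645  0.1112] yaw -2.9665 shift mm [ 0.5  0.9 47.7] after turn [ 0.5  0.9 47.7] turn [ 0.0001 -0.0001 -0.0019] j6 -0.73 F [ 0.   0.  -3.1] [-0.06 -0.02 -0.01]
```

View pics/c4.png

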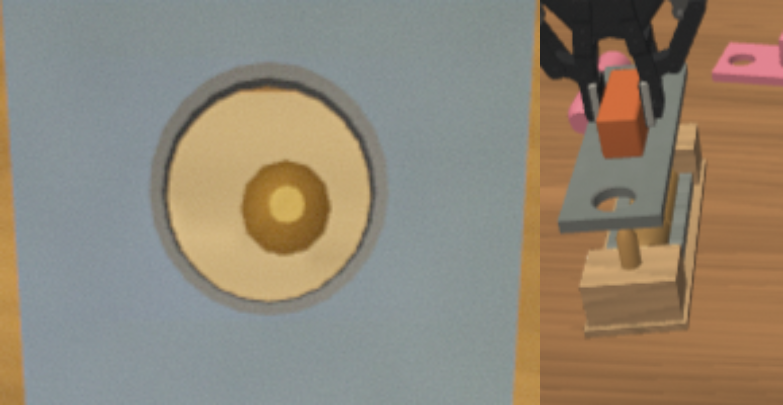

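The wrist crop shows the pin tip at (325.9,95.2) and the hole rim centred at (319.6,89.6). In the scene crop the plate is level above the pin.

```bash
python3 -c "
from h import *
c=np.load('pics/w4.npz')
R=Ro.from_euler('z',-2.9665).as_matrix()@np.diag([1,-1,-1.]);p=np.array([.5722,-.2645,.1112])
h=pw(c,319.6,89.6,.1112-.0075);t=pw(c,325.9,95.2,.081)
print('hole',1000*R.T@(h-p),'pin',1000*R.T@(t-p),t)
c=np.load('pics/s4.npz')
for s in(-.078,.078):
  print(proj(c,p+R@[s,0,.0075]))
"
```

```text
hole [78.49144664  0.21548686  7.5       ] pin [77.77832949  2.67168779 30.2       ] [ 0.49514546 -0.2754181   0.081     ]
[164.6110613  286.86225379]
[179.26295341 227.85787731]
```

Emit:
move_arm([
  {"gripper": 1,"xyz": [-0.5,1.8,0],"turn": [0,0,0]},
  {"gripper": 1,"xyz": [0,0,3],"turn": [0,0,0]},
  {"gripper": 1,"xyz": [0,0,3],"turn": [0,0,0]},
  {"gripper": 1,"xyz": [0,0,3],"turn": [0,0,0]},
  {"gripper": 1,"xyz": [0,0,3],"turn": [0,0,0]},
  {"gripper": 1,"xyz": [0,0,3],"turn": [0,0,0]},
  {"gripper": 1,"xyz": [0,0,3],"turn": [0,0,0]},
  {"gripper": 1,"xyz": [0,0,0],"turn": [0,0,0]},
  {"gripper": 1,"xyz": [0,0,0],"turn": [0,0,0]},
])

```text
time_s: 10.0
eef_pos: [0.5723, -0.2625, 0.0932]
eef_rot: [-0.0, -0.087, 0.996, 0.0]
ft_force: [-0.5, -0.0, -1.3]
finger_gap: 0.311
gripper_force: 79.2
```

```bash
python3 -c "
from h import *
go(.5715,-.2637,.0635,.177+np.pi)
a=shot('wrist','w5')['color'];b=shot('scene','s5')['color']
L=cv2.resize(a[20:170,220:420],(400,300));Rr=cv2.resize(b[180:350,130:230],(352,600),interpolation=cv2.INTER_CUBIC)
cv2.imwrite('pics/c5.png',np.hstack([np.vstack([L,L*0]),Rr])[:,:,::-1])"
```

```text
t 10.0 pos [ 0.5723 -0.2625  0.0932] yaw -2.9664 shift mm [ 1.  -1.  29.7] after turn [ 1.  -1.  29.7] turn [ 0.0002 -0.0001 -0.0018] j6 -0.72 F [-0.5 -0.  -1.3] [ 0.   -0.   -0.02]
```

View pics/c5.png

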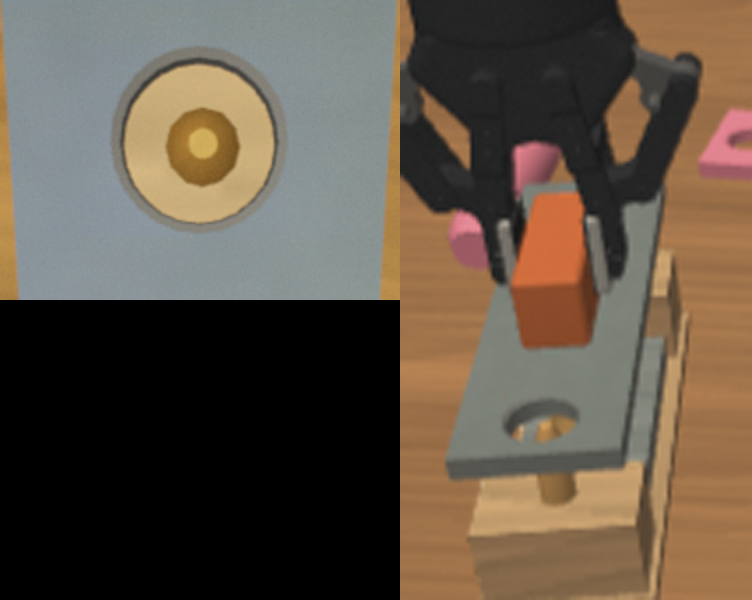

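The near pin is centred in its hole. In the scene crop the far pin's tip shows at about (551,417) and its hole is centred at (541,420), so I check the size of that offset.

```bash
python3 -c "
from h import *
c=np.load('pics/s5.npz')
im=c['color'][270:330,150:200]
cv2.imwrite('pics/c6.png',cv2.resize(im,(500,600),interpolation=cv2.INTER_CUBIC)[:,:,::-1])
h=pw(c,170.1,299,.0857);t=pw(c,172.9,298.1,.081)
print(h,t,1000*(t-h))
R=Ro.from_euler('z',-2.9664).as_matrix()@np.diag([1,-1,-1.]);p=np.array([.5723,-.2625,.0932])
print('exp hole',p+R@[-.078,0,.0075], proj(c,p+R@[-.078,0,.0075]),proj(c,[.6482,-.2483,.081]))
"
```

```text
[ 0.65182798 -0.24535682  0.0857    ] [ 0.64398375 -0.24473184  0.081     ] [-7.84423697  0.62497454 -4.7       ]
exp hole [ 0.64910605 -0.24890477  0.0857    ] [168.14727347 297.61056029] [169.33185723 299.93403067]
```

View pics/c6.png

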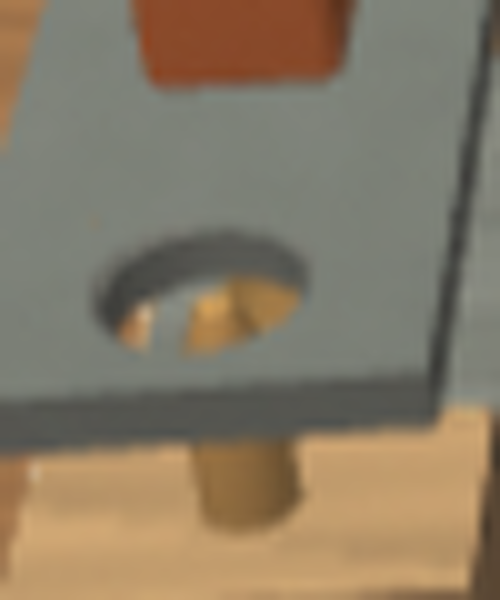

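```bash
python3 -c "
from h import *
c=np.load('pics/s5.npz')
h=pw(c,170.0,298.8,.0857);t=pw(c,174.8,321,.046)
print('hole',h,'pin base',t,1000*(t-h))
# block top front edge corners from crop
for q in((.6482,-.2483,.046),(.6482,-.2483,.069),(.6482,-.2483,.081),(.6482,-.2456,.046)): print(q,proj(c,q))
"
```

```text
hole [ 0.65142009 -0.24562454  0.0857    ] pin base [ 0.65094051 -0.24509019  0.046     ] [ -0.47958329   0.53435249 -39.7       ]
(0.6482, -0.2483, 0.046) [173.13727311 319.57807439]
(0.6482, -0.2483, 0.069) [170.66089755 306.79470685]
(0.6482, -0.2483, 0.081) [169.33185723 299.93403067]
(0.6482, -0.2456, 0.046) [175.0471675 319.6688483]
```

The relative measurement puts the far hole within about 1 mm of its pin, so I lower on.

Emit:
move_arm([
  {"gripper": 1,"xyz": [0,0,3],"turn": [0,0,0]},
  {"gripper": 1,"xyz": [0,0,3],"turn": [0,0,0]},
  {"gripper": 1,"xyz": [0,0,3],"turn": [0,0,0]},
  {"gripper": 1,"xyz": [0,0,3],"turn": [0,0,0]},
  {"gripper": 1,"xyz": [0,0,3],"turn": [0,0,0]},
  {"gripper": 1,"xyz": [0,0,3],"turn": [0,0,0]},
  {"gripper": 1,"xyz": [0,0,3],"turn": [0,0,0]},
  {"gripper": 1,"xyz": [0,0,3],"turn": [0,0,0]},
  {"gripper": 1,"xyz": [0,0,0],"turn": [0,0,0]},
  {"gripper": 1,"xyz": [0,0,0],"turn": [0,0,0]},
])

```text
time_s: 11.1
eef_pos: [0.5723, -0.2626, 0.0692]
eef_rot: [-0.0, -0.087, 0.996, 0.0]
ft_force: [0.1, -0.8, -2.4]
finger_gap: 0.31
gripper_force: 79.2
```

Emit:
move_arm([
  {"gripper": 1,"xyz": [0,0,1],"turn": [0,0,0]},
  {"gripper": 1,"xyz": [0,0,1],"turn": [0,0,0]},
  {"gripper": 1,"xyz": [0,0,1],"turn": [0,0,0]},
  {"gripper": 1,"xyz": [0,0,0],"turn": [0,0,0]},
])

```text
time_s: 11.5
eef_pos: [0.5722, -0.2625, 0.0661]
eef_rot: [-0.0, -0.087, 0.996, 0.0]
ft_force: [0.3, -0.3, -2.4]
finger_gap: 0.31
gripper_force: 79.2
```

Emit:
move_arm([
  {"gripper": 1,"xyz": [0,0,1],"turn": [0,0,0]},
  {"gripper": 1,"xyz": [0,0,0],"turn": [0,0,0]},
])

```text
time_s: 11.7
eef_pos: [0.5723, -0.2625, 0.0652]
eef_rot: [-0.0, -0.087, 0.996, 0.0]
ft_force: [-0.3, -0.1, -2.8]
finger_gap: 0.315
gripper_force: 79.2
```

Emit:
move_arm([
  {"gripper": 1,"xyz": [0,0,0.7],"turn": [0,0,0]},
  {"gripper": 1,"xyz": [0,0,0],"turn": [0,0,0]},
])

```text
time_s: 11.9
eef_pos: [0.5723, -0.2625, 0.0645]
eef_rot: [-0.0, -0.087, 0.996, 0.0]
ft_force: [-0.7, -0.2, -2.3]
finger_gap: 0.313
gripper_force: 79.2
```

Emit:
move_arm([
  {"gripper": 1,"xyz": [0,0,0.5],"turn": [0,0,0]},
  {"gripper": 1,"xyz": [0,0,0],"turn": [0,0,0]},
])

```text
time_s: 12.1
eef_pos: [0.5724, -0.2626, 0.0643]
eef_rot: [0.0, -0.088, 0.996, -0.0]
ft_force: [-0.9, -0.0, -1.3]
finger_gap: 0.309
gripper_force: 79.4
```

Emit:
move_arm([
  {"gripper": 1,"xyz": [0,0,0.5],"turn": [0,0,0]},
  {"gripper": 1,"xyz": [0,0,0],"turn": [0,0,0]},
])

```text
time_s: 12.3
eef_pos: [0.5724, -0.2626, 0.0642]
eef_rot: [0.0, -0.087, 0.996, -0.0]
ft_force: [-1.3, 0.9, 4.7]
finger_gap: 0.31
gripper_force: 79.9
```

Emit:
move_arm([
  {"gripper": 1,"xyz": [0,0,0.5],"turn": [0,0,0]},
  {"gripper": 1,"xyz": [0,0,0],"turn": [0,0,0]},
])

```text
time_s: 12.5
eef_pos: [0.5724, -0.2626, 0.0642]
eef_rot: [0.0, -0.087, 0.996, -0.0]
ft_force: [-3.9, 0.9, 8.6]
finger_gap: 0.311
gripper_force: 80.5
```

The cover is seated: contact came at TCP z 0.0642, and 0.0183 + 0.046 was expected. I release and back off.

Emit:
move_arm([
  {"gripper": 0.6,"xyz": [0,0,0],"turn": [0,0,0]},
  {"gripper": 0.4,"xyz": [0,0,0],"turn": [0,0,0]},
  {"gripper": 0,"xyz": [0,0,0],"turn": [0,0,0]},
  {"gripper": 0,"xyz": [0,0,0],"turn": [0,0,0]},
  {"gripper": 0,"xyz": [0,0,0],"turn": [0,0,0]},
  {"gripper": 0,"xyz": [0,0,0],"turn": [0,0,0]},
  {"gripper": 0,"xyz": [0,0,0],"turn": [0,0,0]},
  {"gripper": 0,"xyz": [0,0,-5],"turn": [0,0,0]},
  {"gripper": 0,"xyz": [0,0,-20],"turn": [0,0,0]},
  {"gripper": 0,"xyz": [0,0,-40],"turn": [0,0,0]},
  {"gripper": 0,"xyz": [0,0,-40],"turn": [0,0,0]},
  {"gripper": 0,"xyz": [0,0,-20],"turn": [0,0,0]},
])

```text
time_s: 13.7
eef_pos: [0.5738, -0.2634, 0.1925]
eef_rot: [0.002, -0.088, 0.996, -0.002]
ft_force: [-0.1, -0.2, -0.3]
finger_gap: 1.001
gripper_force: 0.0
```

```bash
python3 -c "
from h import *
a=shot('wrist','w7')['color'];b=shot('scene','s7')['color']
Rr=cv2.resize(b[220:360,130:240],(314,400),interpolation=cv2.INTER_CUBIC)
cv2.imwrite('pics/c7.png',np.hstack([cv2.resize(a,(480,400)),Rr])[:,:,::-1])"
```

```text
(no output)
```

View pics/c7.png

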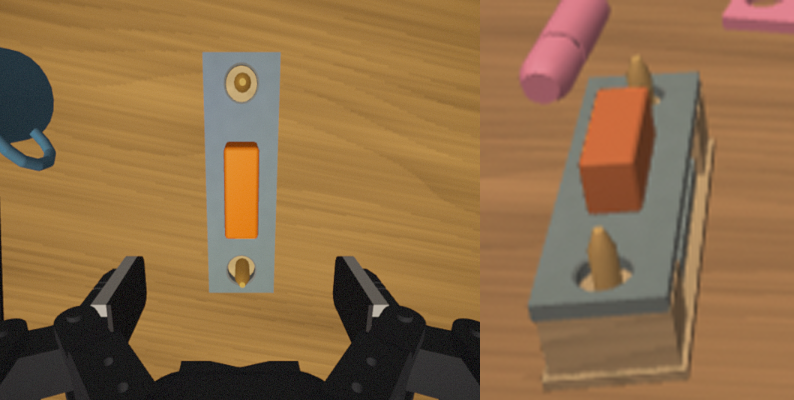

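The picture shows both pins through the holes, at crop (242,82) and (241,270). The plate is flush on both end blocks and the gripper is clear.

```bash
python3 -c "
from rig import env
print(env.finish_job())"
```

```text
the job is handed in; nothing more can be done
None
```

The orange-grip cover sits fully home on both end blocks over both pins, released with the gripper clear, and the job was handed in at about 14 s; no verdict came back.

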